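Clamp the oxygen regulator's yoke on its cylinder and open the valve

TASK

The oxygen regulator hangs loose on the valve post of the small cylinder in the cradle. Turn its tee handle clockwise until the screw meets the post, then snug it by feel, about a third of a turn past first touch, enough to squeeze the seal but never so hard that it is crushed. Only then open the cylinder by bringing the green-tipped key all the way up to its stop, and leave the oximeter, the grey marker and the label roll where they are.

Things in the scene. Friction and masses are not known exactly. Their poses are not given: they have to be found in the camera images.
- oxygen_cradle: Grey bench cradle, fixed, with an oxygen cylinder strapped in (80 mm across, aluminium, green shoulder), lying along its own y, axis 100 mm above the table. Origin: on the table under that axis, level with the yoke screw. Its y points away from the robot, its x to the right (yaw -1.5 to -0.75); valve end at -y; cradle and cylinder fill y +40 to +280 mm, x +-63 mm, up to 145 mm high (handle apart).
- tee_handle: Steel tee screw. Origin: middle of its cross bar. x axis: along the bar, which is 10 mm round and 64 mm long with 13 mm balls at its ends; it starts at different angles. z axis: the screw's axis, out of the yoke; it leans 35 degrees from vertical to the left, the cradle's -x. A clockwise turn seen from the handle (negative about z) drives it in, 12 mm a turn. It holds where it is left.
- yoke: The regulator's aluminium loop round the valve post; green body and gauge hang from its lower right side, clear of the table. Origin: on the cylinder's axis, 100 mm above the table; z along the screw. Along z: loop up to 37 mm, 21 mm boss up to 43 mm, then an 11 mm shank; a 16 mm hub starts 10 mm below the bar; bar at 77 to 88 mm. The bar can be gripped across, or either end pushed round.
- valve_post: Brass valve post of the cylinder, fixed, 24 x 82 x 26 mm, seen through the loop. Origin: its centre, on the cylinder's axis; y along the cylinder, z along the screw. The screw presses into a dimple in its upper face; how deep that lies differs and cannot be seen: touch comes after 0.3 to 3.7 rad. Free, the screw turns at 0.09 N m; past touch the moment climbs by 0.07 N m per rad.
- screw_tip (a point): End of the tee screw, inside the loop. From touch on, its squeeze on the seal grows by about 36 N per rad: at a third of a turn past touch about 75 N, with 0.23 N m at the handle. The seal is tight from 40 N (0.18 turn past touch) and crushed beyond 160 N (0.7 turn past touch, 0.4 N m). Felt at rest after each small push, a free screw gives back under 0.05 N m, one that has touched 0.08 N m or more.
- handle_end (a point): Free end of the cylinder's black carry handle, fixed: a 16 mm bar (20 mm at its rubber grip) that rises from the neck, 48 mm from the screw along the cradle's +y, and reaches back over the valve post at 208 to 226 mm above the table, right above the cylinder's axis. A gripper that came straight down on the tee would meet it; along the screw's lean the way is free.
- valve_key (a joint): Angle of the key on the valve stem. Its axis is the cylinder's axis; the key turns in the upright plane 70 mm nearer the robot than the screw (cradle's -y). 0 = closed, the key lying over to the right (cradle's +x), 75 degrees from vertical; grows as it comes up; stop at 1.25 rad, almost upright; open from 1.1. Stiff (0.50 N m); stays where it is left.
- key_knob (a point): Centre of the key's green grip: a round bar 16 mm across and 26 mm long, parallel to the cylinder, 75 mm from the key's axis. 119 mm above the table at the start, 175 mm when open. Beside both its ends 30 mm are free, so it can be pinched end to end from above and led along its arc.
- oximeter: Bystander: blue and white finger oximeter, 33 x 58 x 30 mm, on the table to the right. Origin under its middle.
- marker: Bystander: thick grey marker with red cap, 18 x 137 mm, lying on the table to the right. Origin under its middle.
- label_roll: Bystander: white label roll, 106 x 67 x 30 mm, lying to the left. Origin under its middle.

How it is judged:
By the outcome, as a careful person would: the job done as asked, in the order asked, and still so for the second after the job is handed in, with the robot touching nothing.
It also fails if it takes over 67 s, if anything falls off the work surface, if the arm or the gripper's body presses on something with over 40 N, if the wrist force passes 120 N, or if a joint passes its speed limit or range.

ROBOT

A 6-joint arm with a two-finger parallel gripper is mounted at the origin on a cart in front of the work surface, level with it; the furniture and walls round the work are solid. World frame = base frame: x ahead of the robot, y to its left, z up, the work surface at z = 0. Lengths are in m, angles in rad, forces in N, time in s.
With the tool pointing down it reaches from about 0.35 to 0.975 m from the base axis. Payload 17.4 kg.
Tool frame: the origin (TCP) lies on the mounting face of the last link; the fingertips stand 173 mm ahead of it and the grasp point (between the pads) lies 155 mm ahead of it; z points along the fingers, y is the line along which they close (so a half turn about z gives the same grasp; the last joint's range is limited). The gripper opens to 85 mm and grips with 20 to 120 N. Pads are 22 mm wide; open, the fingers measure 114 mm over their backs; the gripper's body (76 mm by 85 mm) begins 54 mm behind the grasp point. The pads swing forward as they close: fully open they stand 13 mm farther back than shut.
Start: joints at [-1.363, 0.116, 1.442, -0, 1.584, -0.038], TCP at [0.164, -0.655, 0.405] pointing down, gripper open.
Joint ranges: [-2.83, 2.83], [-0.83, 2.19], [0.07, 2.5], [-1.14, 4.28], [0.01, 3], [-2.97, 2.97]. Speed limits (rad/s): [1.89, 1.89, 2.22, 3.14, 3.14, 3.14].

INTERFACE

Orientations are given as a rotation vector (axis times angle).
In Python, from station import bot, vision, ticket gives the robot as it stands.
- The arm moves only by the tool carry_out, never from a script. Its argument "plan" is a list of rows, each a list of 3 entries, a list of its own where there are three numbers: the shift along the world's x, y, z in m, then the turn, a rotation vector about the world's x, y, z in degrees, then the opening, from 0 (shut) to 1 (fully open). A call has 1 to 20 rows; each row is the pose to reach, as a shift and turn from the pose commanded when the call began; what a row does not reach only later rows make up. A row lasts 1/8 s, in which the tool goes at most 62.5 mm and 10.7 degrees, less where a joint would pass 70% of its speed; a pose out of reach is approached as far as the arm can. A call with a gripper value outside its range is refused whole. The fingers move at their own pace and stop on an object; the grip force is fixed at half the most. Time passes only in rows, so rows that repeat a pose let the fingers close. It gives the time, the measured TCP pose, the force, the opening and the grip force at its end, in the units of the state.
- bot.observe(): the state, without advancing time (a new reading comes with each control period).
- vision.get_image(name): name is "scene" or "top" or "wrist"; returns a dict with "color" (400x640x3 uint8, red, green, blue), "depth" (400x640 float32, m along the optical axis (not along the pixel's ray), 0 where there is no reading), "camera_matrix" (3x3 intrinsics, pixels), "k1" (the pictures are not rectified: a ray, as slopes to the right and down, at radius r is drawn at 1 + k1 r^2 times it, then the intrinsics apply), "eye" and "orientation" of the camera in the world; the wrist camera has in their place "hand_eye" (4x4, takes a point from camera to tool coordinates, whose origin is the TCP and whose axes are the flange's). Camera axes: x right, y up, looking along -z (the intrinsics and any distortion apply to the point x, -y, -z); pixel columns grow to the right and rows downward; lengths in m; the calibration is good to about 2 mm. A picture is of the moment at which its call begins: read the wrist's pose just before it.
- ticket.hand_in(): hands the job in; it is judged then, once.
The state is a dict: "time": time; "joints": joint angles; "joint_velocities": joint speeds; "joint_efforts": joint torques, N m; "tcp_pos": TCP position; "tool_rot": TCP orientation; "contact_force": force on the tool from outside, world axes, zero at the start; "wrist_torque": the same for the moment, N m; "opening": opening from 0.0 (shut) to 1.0 (fully open); "gripper_force": force on a finger pad.
Only numpy, scipy, OpenCV 4.12 (cv2) and the standard library are available. Lean on these libraries where they do the work, as an engineer would, in place of code of your own. Each camera call takes 0.05 s, during which the arm holds its last target. There are 200 camera calls.

## Working session

There is one attempt and no reset: what is moved stays moved. The work goes in short steps, Python scripts to look and compute and a tool call to move; the robot and the scene stay as the last step left them, time stands still between calls to the robot, and variables do not carry over. Pictures are saved under pics/ and viewed, at most 10 in all, crops included, and the job is handed in when it is done.

Besides the shell and the picture viewer there is one more tool, called after "Request:" by a JSON object that holds its "fn" and its "kwargs". carry_out: Moves the arm, as the interface text tells. Its arguments: {"type":"object","properties":{"plan":{"type":"array","items":{"type":"array"}}},"required":["plan"]}

```bash
ls; mkdir -p pics; cat > h.py <<'E'
import numpy as np, cv2, pickle
from scipy.spatial.transform import Rotation as R
from station import bot, vision, ticket
def shot(n):
    s=bot.observe(); d=vision.get_image(n); d['s']=s
    pickle.dump(d,open(f'{n}.pkl','wb')); return d
def load(n): return pickle.load(open(f'{n}.pkl','rb'))
def pose(d):
    if 'hand_eye' in d:
        H=np.array(d['hand_eye']); Rt=R.from_rotvec(d['s']['tool_rot']).as_matrix()
        return Rt@H[:3,:3], Rt@H[:3,3]+np.array(d['s']['tcp_pos'])
    o=np.array(d['orientation'])
    return (o if o.shape==(3,3) else R.from_rotvec(o).as_matrix()), np.array(d['eye'])
def rays(d,uv):
    K=np.array(d['camera_matrix']); p=(np.atleast_2d(uv)-K[:2,2])/[K[0,0],K[1,1]]
    q=p.copy()
    for _ in range(20): q=p/(1+d['k1']*(q**2).sum(1,keepdims=True))
    return np.c_[q[:,0],-q[:,1],-np.ones(len(q))]
def cloud(d,uv):
    uv=np.atleast_2d(uv).astype(int); z=d['depth'][uv[:,1],uv[:,0]]
    M,e=pose(d); return (rays(d,uv)*z[:,None])@M.T+e
def allpts(d):
    v,u=np.mgrid[:400,:640]; uv=np.c_[u.ravel(),v.ravel()]
    return cloud(d,uv).reshape(400,640,3)
def save(im,name,k=1): cv2.imwrite(f'pics/{name}.png',cv2.resize(im[:,:,::-1],None,fx=k,fy=k,interpolation=cv2.INTER_CUBIC))
E
python3 - <<'E'
from h import *
ims=[]
for n in ('scene','top'):
    d=shot(n); print(n,d['eye'],d['orientation'],d['camera_matrix'],d['k1']); ims.append(d['color'])
d=shot('wrist');print(d['hand_eye'])
save(ims[0],'s0',1.25);save(ims[1],'t0',1.25)
print(bot.observe())
E
```

```text
pics
scene [ 0.49664721 -1.08951283  0.91402912] [ 0.95015929 -0.02380206 -0.05573781] [[439.92430939   0.         318.33736075]
 [  0.         439.92430939 196.43856216]
 [  0.           0.           1.        ]] 0.010135226960887566
top [ 0.29630773 -0.00736731  1.88892486] [ 0.11970714 -0.10855203 -1.59866923] [[510.60724834   0.         327.29959858]
 [  0.         510.60724834 200.61304261]
 [  0.           0.           1.        ]] -0.02350696429347436
[[-2.44148720e-04  9.55291484e-01  2.95665556e-01  7.55354090e-02]
 [ 9.99999939e-01  1.59745938e-04  3.09622710e-04 -5.91120016e-05]
 [ 2.48548566e-04  2.95665614e-01 -9.55291465e-01  3.07981102e-02]
 [ 0.00000000e+00  0.00000000e+00  0.00000000e+00  1.00000000e+00]]
{'time': 0.15, 'joints': array([-1.36279038e+00,  1.16404139e-01,  1.44210249e+00, -1.39827028e-05,
        1.58397367e+00, -3.78209233e-02]), 'joint_velocities': array([-1.37091452e-03, -1.09032733e-03, -5.19952339e-04, -2.49080647e-05,
       -1.69710749e-03, -8.74508909e-04]), 'joint_efforts': array([ 1.83161654e-03, -7.32507777e+01, -6.32848620e+01, -1.53610681e-04,
        4.97754823e-03,  9.90794518e-06]), 'tcp_pos': array([ 0.1642476 , -0.65473489,  0.40411837]), 'tool_rot': array([-3.11701483e+00, -3.85063824e-01,  1.40345028e-04]), 'contact_force': array([ 0.57190147, -0.3186613 ,  0.12186212]), 'wrist_torque': array([ 0.01813894, -0.0123351 , -0.03670764]), 'gripper_force': 0.0, 'opening': 0.9994314082507744}
```

View pics/s0.png

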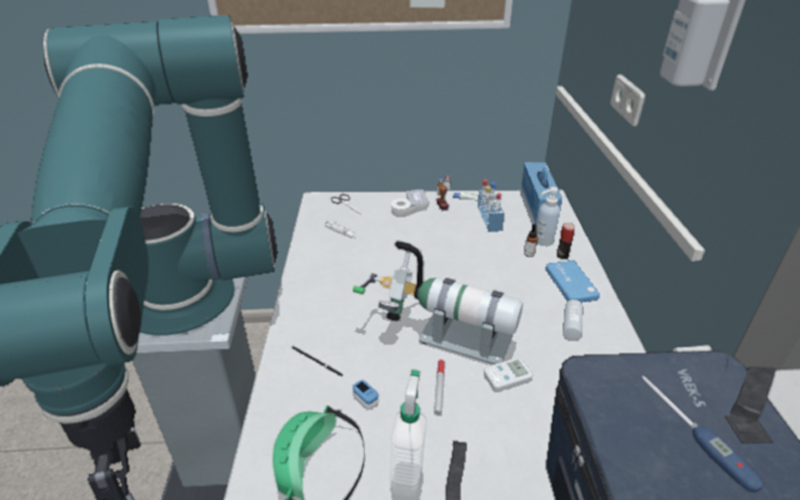

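View pics/t0.png

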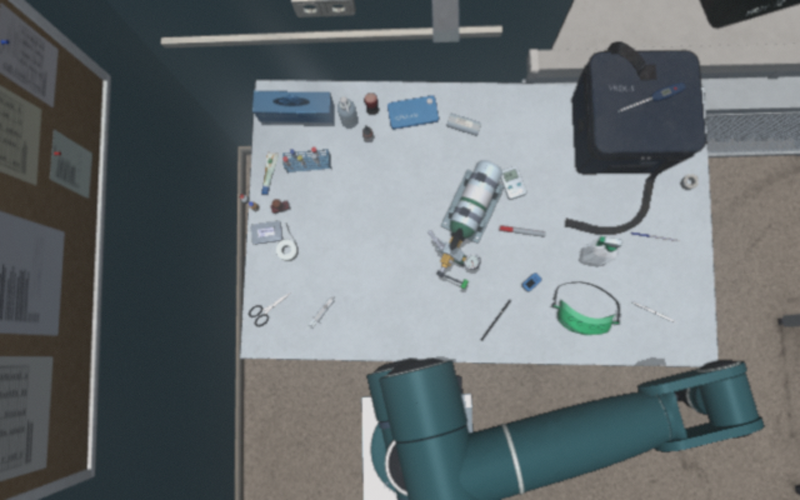

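The scene view shows the cylinder lying with its valve end toward the robot (800-wide picture: knob at about (360,290), tee near (405,275)). In the top view the knob is near (463,284), the tee near (437,240) and the cylinder runs (455,245)–(487,170). I'll enlarge both and locate the cylinder from the depth.

```bash
python3 - <<'E'
from h import *
t=load('top'); s=load('scene')
a=cv2.resize(t['color'][120:240,330:430],None,fx=5,fy=5,interpolation=cv2.INTER_CUBIC)
b=cv2.resize(s['color'][180:280,270:430],None,fx=5,fy=5,interpolation=cv2.INTER_CUBIC)
cv2.imwrite('pics/tc.png',a[:,:,::-1]);cv2.imwrite('pics/sc.png',b[:,:,::-1])
for d,n in((t,'top'),(s,'scene')):
    P=allpts(d).reshape(-1,3)
    m=(P[:,2]>.10)&(P[:,2]<.15)&(P[:,0]>.3)&(P[:,0]<.9)&(abs(P[:,1])<.35)
    tab=(abs(P[:,2])<.03)&(P[:,0]>.4)&(P[:,0]<.8)&(abs(P[:,1])<.3)
    print(n,m.sum(),'table',np.median(P[tab,2]))
P=allpts(t)
for uv in ((390,136),(364,196),(370,227),(349,188),(352,219),(378,150),(372,165)): print(uv,P[uv[1],uv[0]].round(3))
E
```

```text
top 1855 table 0.00026036308445465117
scene 2797 table 0.0009086233948361611
(390, 136) [ 0.774 -0.227  0.14 ]
(364, 196) [ 0.551 -0.121  0.219]
(370, 227) [ 0.456 -0.143  0.13 ]
(349, 188) [ 0.618 -0.081 -0.007]
(352, 219) [ 0.487 -0.083  0.117]
(378, 150) [ 0.726 -0.183  0.135]
(372, 165) [ 0.673 -0.159  0.137]
```

View pics/tc.png

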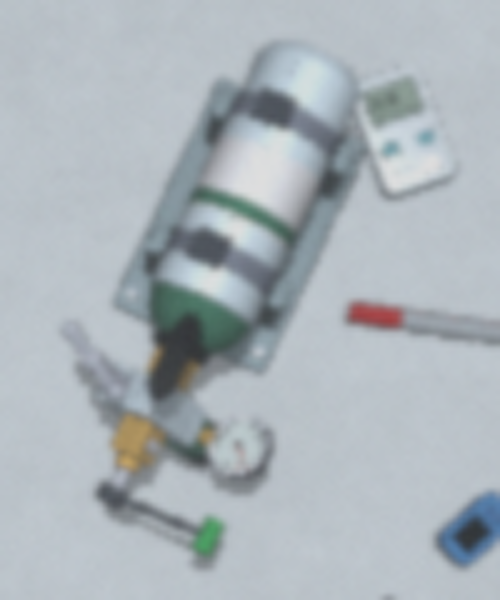

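View pics/sc.png

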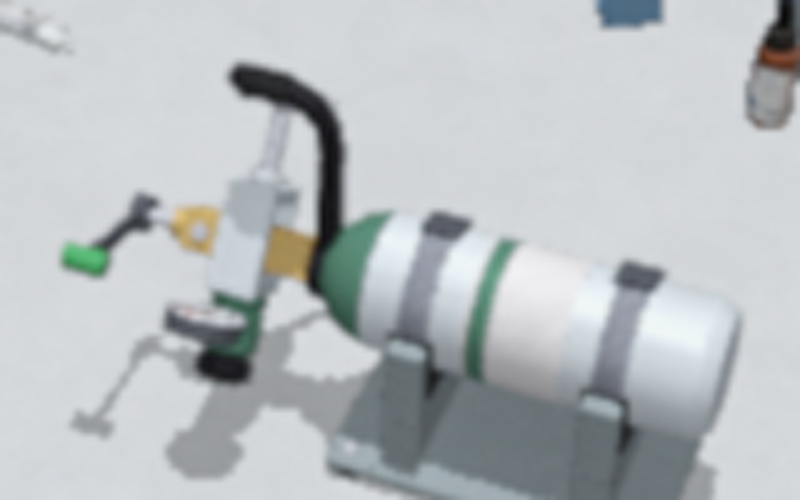

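The crops show the tee (top pixels about (344,186)–(354,197)), the handle end at about (364,198), the key pivot near (352,219) and the knob near (372,227). Next I'll fit the cradle frame.

```bash
cat >> h.py <<'E'
def cradle(c):  # c: x0,y0,yaw of cradle
    return R.from_euler('z',c[2]).as_matrix(), np.array([c[0],c[1],0])
E
python3 - <<'E'
from h import *
from scipy.optimize import least_squares
L=[]
for n in('top','scene'):
    P=allpts(load(n)).reshape(-1,3)
    m=(P[:,2]>.105)&(P[:,2]<.145)&(P[:,0]>.62)&(P[:,0]<.85)&(P[:,1]<-.08)&(P[:,1]>-.3); L.append(P[m])
for P in L+[np.vstack(L)]:
    def f(p):
        y=p[1]; nrm=np.array([np.sin(y),-np.cos(y)]) # dir = (cos y,sin y)
        off=(P[:,:2]-[.7,-.17])@nrm-p[0]
        return np.hypot(off,P[:,2]-p[2])-.04
    r=least_squares(f,[0,-.4,.1],loss='soft_l1',f_scale=.003)
    y=r.x[1]; u=np.array([np.cos(y),np.sin(y)]); nrm=np.array([np.sin(y),-np.cos(y)]); A=np.array([.7,-.17])+nrm*r.x[0]
    print(r.x, 'yaw cradle',y-np.pi/2, 'far end', np.percentile((P[:,:2]-A)@u,[1,99.5]),A, np.median(abs(r.fun)))
# axis found -> knob, pivot positions & bar points along/across
Q=[]
t=load('top');M,e=pose(t)
def at(uv,z,d=t):
    M,e=pose(d); r=(M@rays(d,uv)[0]); return e+r*(z-e[2])/r[2]
K=at((371.8,227.2),.121); O=A; loc=lambda p:((p[:2]-A)@nrm,(p[:2]-A)@u)
print('knob',K,loc(K)); h=at((364,199),.226);print('hend',h,loc(h))
s=load('scene')
K2=at((270+85/5,180+260/5),.119,s);print('knob scene',K2,loc(K2))
# tee points
for n in('top','scene'):
    P=allpts(load(n)); X=(P[...,:2]-A)@nrm; Y=(P[...,:2]-A)@u; Z=P[...,2]-.1
    zs=-X*np.sin(np.radians(35))+Z*np.cos(np.radians(35))
    xs=X*np.cos(np.radians(35))+Z*np.sin(np.radians(35))
    m=(zs>.068)&(zs<.1)&(abs(xs)<.045)&(Y<-.03)&(Y>-.25)&(X<0)
    v,uu=np.where(m); print(n,m.sum()); print(np.c_[uu,v,xs[m]*1e3,Y[m]*1e3,zs[m]*1e3].round(0).astype(int)[::max(1,m.sum()//25)])
E
```

```text
[ 0.01892041 -0.46319349  0.10056353] yaw cradle -2.0339898164227153 far end [-0.08587341  0.11924744] [ 0.69154622 -0.18692677] 0.0020879469657644097
[ 0.01277883 -0.46198626  0.10061442] yaw cradle -2.032782585453085 far end [-0.07622974  0.12165211] [ 0.69430413 -0.18143921] 0.0014150058328541888
[ 0.01510296 -0.45788942  0.0999824 ] yaw cradle -2.0286857501848177 far end [-0.08139519  0.12122188] [ 0.69332365 -0.18354717] 0.002108694348582938
knob [ 0.4560389  -0.15032016  0.121     ] (np.float64(0.07508891585351989), np.float64(-0.22752964221604557))
hend [ 0.54036007 -0.12015998  0.226     ] (np.float64(0.01076094053225183), np.float64(-0.16522709807994249))
knob scene [ 0.46075147 -0.14365398  0.119     ] (np.float64(0.06702622259466354), np.float64(-0.22624935148506134))
top 65
[[ 343  184  -31 -136   89]
 [ 343  185  -23 -141   98]
 [ 345  185  -22 -137   88]
 [ 344  186  -26 -141   86]
 [ 346  186  -18 -139   86]
 [ 344  187  -22 -145   88]
 [ 346  187  -13 -143   91]
 [ 345  188  -15 -147   90]
 [ 347  188   -6 -146   92]
 [ 346  189   -8 -150   92]
 [ 348  189    3 -149  
[... 631 characters left out ...]
[[ 318  199   26 -172   85]
 [ 335  199  -28 -139   94]
 [ 336  199  -30 -137   95]
 [ 336  200  -26 -135   92]
 [ 325  201    0 -159   83]
 [ 326  201    2 -155   84]
 [ 325  202    1 -158   80]
 [ 326  202    2 -154   81]
 [ 327  202    4 -151   82]
 [ 328  202    3 -148   82]
 [ 325  203    4 -156   78]
 [ 326  203    2 -154   78]
 [ 327  203   -3 -152   79]
 [ 324  204    3 -159   74]
 [ 325  204    1 -156   75]
 [ 326  204    5 -152   75]
 [ 327  204    1 -150   76]
 [ 324  205    2 -158   71]
 [ 325  205    5 -154   72]
 [ 326  205   -2 -154   72]
 [ 327  205   -7 -152   73]
 [ 324  206    3 -157   68]
 [ 325  206    6 -153   69]
 [ 326  206    0 -152   70]
 [ 327  206   -6 -151   70]]
```

```bash
cat >> h.py <<'E'
S35,C35=np.sin(np.radians(35)),np.cos(np.radians(35))
def frame(c):
    Rc,o=cradle(c); X,Y,Z=Rc.T
    zs=-X*S35+Z*C35; xs=X*C35+Z*S35
    return o+[0,0,.1],xs,Y,zs
def bar(c,ang,h): # bar centre, direction
    o,xs,Y,zs=frame(c); return o+h*zs, np.cos(ang)*xs+np.sin(ang)*Y, zs
def toolR(bd,zs,sgn=1):
    tx=sgn*bd; tz=-zs; return np.c_[tx,np.cross(tz,tx),tz]
C0=(.552,-.114,-2.029)
E
python3 - <<'E'
from h import *
b,bd,zs=bar(C0,np.radians(-29),.085); Rt=toolR(bd,zs); print(b,bd,zs)
s=bot.observe(); R0=R.from_rotvec(s['tool_rot'])
T,_=R.align_vectors([-zs],[[0,0,-1]]); 
Tm=R.from_rotvec(np.cross([0,0,-1],-zs)/np.linalg.norm(np.cross([0,0,-1],-zs))*np.arccos(zs[2]))
rel=Tm.inv()*R.from_matrix(Rt)*R0.inv(); print('yaw',np.degrees(rel.as_rotvec()),'tilt',np.degrees(Tm.as_rotvec()))
print('look tcp',b+.275*zs, 'shift',b+.275*zs-s['tcp_pos'])
E
```

```text
[ 0.57356574 -0.07027505  0.16962792] [-0.75171216 -0.42809439  0.50166125] [0.25371453 0.51441118 0.81915204]
yaw [-2.82650004e-02  6.61023477e-02 -1.59337955e+02] tilt [-31.38969846  15.4818226    0.        ]
look tcp [0.64333723 0.07118803 0.39489474] shift [ 0.47908964  0.72592292 -0.00922363]
```

Request:
{"fn": "carry_out", "kwargs": {"plan": [[[0,0,0.06],[0,0,10],1],[[0.03,0.04,0.12],[0,0,20],1],[[0.06,0.08,0.15],[0,0,30],1],[[0.1,0.13,0.15],[0,0,40],1],[[0.14,0.18,0.15],[0,0,50],1],[[0.17,0.23,0.15],[0,0,60],1],[[0.21,0.28,0.15],[0,0,70],1],[[0.25,0.33,0.15],[0,0,80],1],[[0.28,0.38,0.15],[0,0,90],1],[[0.31,0.43,0.15],[0,0,100],1],[[0.34,0.48,0.15],[0,0,110],1],[[0.37,0.53,0.15],[0,0,120],1],[[0.4,0.58,0.15],[0,0,130],1],[[0.43,0.63,0.15],[0,0,140],1],[[0.45,0.68,0.15],[0,0,150],0.5],[[0.48,0.726,0.13],[0,0,160],0.5],[[0.48,0.726,0.1],[0,0,170],0.5]]}}

```text
time: 2.28
tcp_pos: [0.6455, 0.0742, 0.5033]
tool_rot: [0.126, -3.139, -0.001]
contact_force: [0.5, -0.6, -0.3]
opening: 0.501
gripper_force: 0.0
```

```bash
python3 - <<'E'
from h import *
s=bot.observe(); print(s['time'],s['joints'].round(3),s['tcp_pos'].round(4),s['wrist_torque'],s['contact_force'])
b,bd,zs=bar(C0,np.radians(-29),.085); Rt=R.from_matrix(toolR(bd,zs))
print(np.degrees((Rt*R.from_rotvec(s['tool_rot']).inv()).as_rotvec()), b+.275*zs-s['tcp_pos'])
E
```

```text
2.275 [ 0.075  0.053  1.351  0.     1.738 -1.576] [0.6455 0.0742 0.5033] [-0.03967124  0.03914855  0.03011414] [ 0.48690767 -0.63538115 -0.32433675]
[-26.59302382  23.34025575  29.20588528] [-0.00219106 -0.00303974 -0.10839317]
```

Request:
{"fn": "carry_out", "kwargs": {"plan": [[[0,0,-0.02],[-5.3,4.7,5.8],0.5],[[0,0,-0.04],[-10.6,9.3,11.7],0.5],[[0,0,-0.06],[-16,14,17.5],0.5],[[0,0,-0.08],[-21.3,18.7,23.4],0.5],[[-0.002,-0.003,-0.1],[-26.6,23.3,29.2],0.5],[[-0.002,-0.003,-0.108],[-26.6,23.3,29.2],0.5],[[-0.002,-0.003,-0.108],[-26.6,23.3,29.2],0.5]]}}

```text
time: 3.15
tcp_pos: [0.6423, 0.0683, 0.3966]
tool_rot: [0.78, -2.543, 0.607]
contact_force: [-1.2, -0.3, 0.5]
opening: 0.499
gripper_force: 0.0
```

```bash
python3 - <<'E'
from h import *
d=shot('wrist');s=d['s']; print(s['time'],s['joints'].round(3),s['tcp_pos'].round(4),s['wrist_torque'],s['contact_force'])
save(d['color'],'w1',1.25)
K=np.array(d['camera_matrix']);M,e=pose(d)
def proj(p):
    q=M.T@(p-e); r=q[:2]/-q[2]; r=r*[1,-1]; r=r*(1+d['k1']*(r@r)); return K[:2,:2]@r+K[:2,2]
b,bd,zs=bar(C0,np.radians(-29),.085)
for p in(b,b+.035*bd,b-.035*bd): print(proj(p)*1.25)
E
```

```text
3.15 [ 0.151  0.144  1.458 -0.514  1.877 -2.088] [0.6423 0.0683 0.3966] [ 0.25195391 -0.10494787  0.05926048] [-1.16965307 -0.34236733  0.52575798]
[396.80382979 254.22897673]
[396.26444511 202.34082652]
[397.29743968 302.0361441 ]
```

View pics/w1.png

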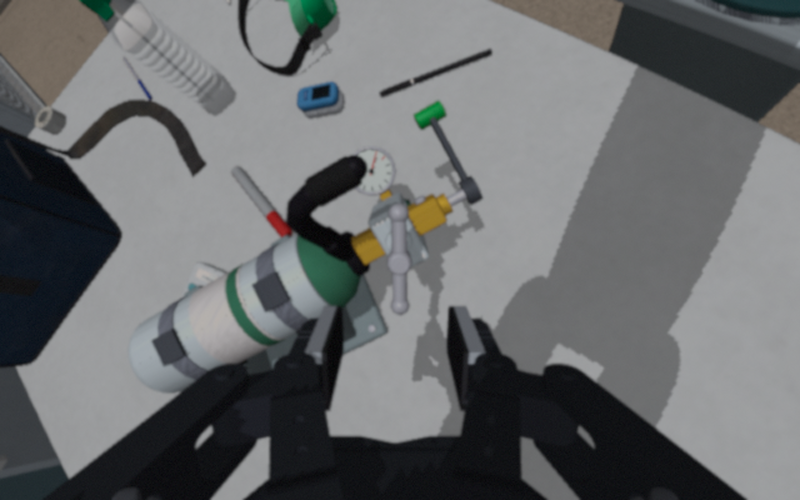

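The wrist picture shows the tee bar upright from (399,211) to (400,305) with its hub at (399,261), the handle end at (355,168) and the knob at (430,115). That is within 5 mm of the prediction.

```bash
python3 - <<'E'
from h import *
from scipy.optimize import least_squares
d=load('wrist'); P=allpts(d)
o,xs,Y,zs=frame(C0)
def L(p): q=p-o; return np.c_[q@xs,q@Y,q@zs]*1e3
for uv in ((399,211),(399,235),(399,261),(399,285),(400,305),(430,115)):
    u,v=int(uv[0]/1.25),int(uv[1]/1.25); print(uv,L(P[v-1:v+2,u-1:u+2].reshape(-1,3))[[0,4,8]].round(1).tolist(), P[v,u].round(4))
Q=P.reshape(-1,3); ok=d['depth'].ravel()>0
m=ok&(Q[:,2]>.105)&(Q[:,2]<.145)&(Q[:,0]>.62)&(Q[:,0]<.85)&(Q[:,1]<-.08)&(Q[:,1]>-.3);Q2=Q[m]
def f(p):
    n=np.array([np.sin(p[1]),-np.cos(p[1])]); return np.hypot((Q2[:,:2]-o[:2])@n-p[0],Q2[:,2]-p[2])-.04
r=least_squares(f,[0,-.46,.1],loss='soft_l1',f_scale=.003); print(m.sum(),r.x,'(offset,angle,z)',C0[2]+np.pi/2, np.median(abs(r.fun)))
t=ok&(abs(Q[:,2])<.02)&(Q[:,0]>.4)&(Q[:,0]<.8); print('table',np.median(Q[t,2]))
q=L(Q); m=ok&(q[:,2]>79)&(q[:,2]<100)&(np.hypot(q[:,0],q[:,1])<50); q=q[m]; print(m.sum(),q[:,:2].mean(0),q.min(0),q.max(0)); c=q[:,:2].mean(0); w,V=np.linalg.eigh(np.cov((q[:,:2]-c).T)); print(V[:,1],np.degrees(np.arctan2(V[1,1],V[0,1])), np.percentile((q[:,:2]-c)@V[:,1],[0,100]))
E
```

```text
(399, 211) [[28.3, -16.5, 95.0], [27.3, -16.8, 95.2], [26.4, -17.2, 96.1]] [ 0.5512 -0.0776  0.1937]
(399, 235) [[14.3, -8.5, 94.4], [13.3, -8.9, 94.9], [11.9, -9.0, 93.8]] [ 0.5633 -0.071   0.1854]
(399, 261) [[0.5, -0.7, 96.8], [-0.5, -1.1, 97.5], [-1.4, -1.4, 98.1]] [ 0.5759 -0.0631  0.1796]
(399, 285) [[-15.7, 8.4, 93.4], [-16.7, 8.1, 94.0], [-17.7, 7.7, 94.3]] [ 0.5891 -0.057   0.1674]
(400, 305) [[-28.5, 14.7, 94.1], [-29.7, 14.5, 94.1], [-30.1, 13.7, 96.1]] [ 0.5996 -0.0502  0.16  ]
(430, 115) [[67.4, -70.4, -15.0], [66.0, -70.9, -15.6], [64.6, -71.2, -14.5]] [ 0.4606 -0.1392  0.1251]
10233 [-0.00240678 -0.4616012   0.10020396] (offset,angle,z) -0.45820367320510336 0.0006548440305884778
table 4.3035274519820366e-06
1198 [-1.27399992 -0.55791234] [-37.4828935  -20.93226051  83.72575206] [30.96030924 21.92460652 98.5461569 ]
[-0.87886965  0.47706199] 151.50630884304317 [-35.9054374   39.65625763]
```

```bash
cat >> h.py <<'E'
C1=(.5522,-.1115,-2.0324)
def st():
    s=bot.observe(); zs=frame(C1)[3]
    print('t',round(s['time'],2),'j',s['joints'].round(3),'tcp',s['tcp_pos'].round(4),'F',s['contact_force'].round(2),'Mz',round(float(s['wrist_torque']@zs),3),'op',round(s['opening'],3),'gf',round(s['gripper_force'],1)); return s
E
python3 - <<'E'
from h import *
s=st()
b,bd,zs=bar(C1,np.radians(-28.7),.0885); Rt=R.from_matrix(toolR(bd,zs))
print(np.degrees((Rt*R.from_rotvec(s['tool_rot']).inv()).as_rotvec()), b,zs)
for k in(.222,.162): print(b+k*zs-s['tcp_pos'])
E
```

```text
t 3.2 j [ 0.151  0.143  1.457 -0.514  1.877 -2.088] tcp [0.6423 0.0683 0.3974] F [ 0.65 -0.32  0.75] Mz 0.001 op 0.504 gf 0.0
[0.0978372  0.61720921 0.56750967] [ 0.57480839 -0.06605122  0.17249496] [0.25546206 0.51354558 0.81915204]
[-0.01078475 -0.02030726 -0.04300527]
[-0.02611248 -0.05112    -0.09215439]
```

Request:
{"fn": "carry_out", "kwargs": {"plan": [[[-0.011,-0.02,-0.043],[0.1,0.6,0.6],0.5],[[-0.018,-0.035,-0.067],[0.1,0.6,0.6],0.5],[[-0.026,-0.051,-0.092],[0.1,0.6,0.6],0.5],[[-0.026,-0.051,-0.092],[0.1,0.6,0.6],0.5]]}}

```text
time: 3.7
tcp_pos: [0.6159, 0.0165, 0.3043]
tool_rot: [0.795, -2.53, 0.603]
contact_force: [0.2, 1.0, 0.7]
opening: 0.5
gripper_force: 0.0
```

```bash
python3 - <<'E'
from h import *
d=shot('wrist'); s=st(); save(d['color'][150:380,200:440],'w2',2.5)
b,bd,zs=bar(C1,np.radians(-28.7),.0885); print(b+.162*zs-s['tcp_pos'])
E
```

```text
t 3.75 j [ 0.079  0.12   1.634 -0.521  1.713 -2.089] tcp [0.6164 0.017  0.3057] F [0.93 0.01 0.75] Mz 0.0 op 0.501 gf 0.0
[-0.00016912  0.00010815 -0.00051358]
```

View pics/w2.png

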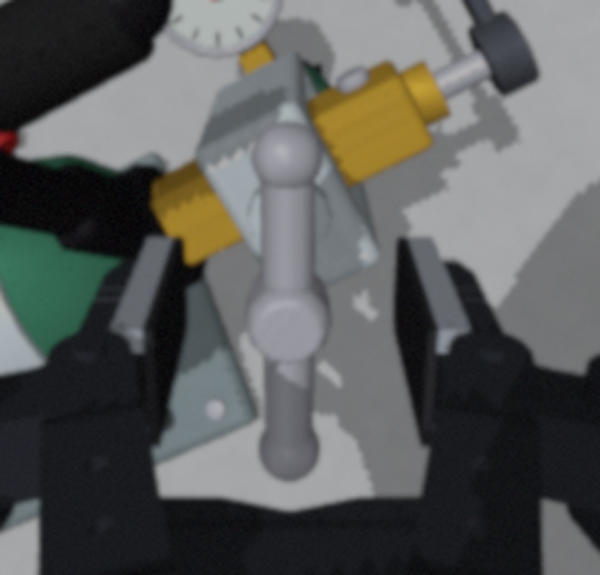

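The tee bar sits centred between the pads, with the round hub at (288,318) in the crop. Closing now.

Request:
{"fn": "carry_out", "kwargs": {"plan": [[[0,0,0],[0,0,0],0],[[0,0,0],[0,0,0],0],[[0,0,0],[0,0,0],0],[[0,0,0],[0,0,0],0],[[0,0,0],[0,0,0],0]]}}

```text
time: 4.38
tcp_pos: [0.6166, 0.0179, 0.3063]
tool_rot: [0.798, -2.531, 0.606]
contact_force: [-0.2, 3.3, 7.3]
opening: 0.153
gripper_force: 58.4
```

```bash
python3 - <<'E'
from h import *
s=st(); zs=frame(C1)[3]; print('per 10deg turn', -10*zs, 'shift', -zs*.012*10/360)
E
```

```text
t 4.38 j [ 0.081  0.12   1.633 -0.522  1.712 -2.09 ] tcp [0.6166 0.0179 0.3063] F [-0.15  3.32  7.32] Mz -0.016 op 0.153 gf 58.4
per 10deg turn [-2.55462061 -5.13545581 -8.19152044] shift [-8.51540202e-05 -1.71181860e-04 -2.73050681e-04]
```

Request:
{"fn": "carry_out", "kwargs": {"plan": [[[-0.0001,-0.0002,-0.0003],[-2.6,-5.1,-8.2],0],[[-0.0002,-0.0003,-0.0005],[-5.1,-10.3,-16.4],0],[[-0.0002,-0.0003,-0.0005],[-5.1,-10.3,-16.4],0],[[-0.0002,-0.0003,-0.0005],[-5.1,-10.3,-16.4],0]]}}

```text
time: 4.88
tcp_pos: [0.6163, 0.0178, 0.3056]
tool_rot: [0.354, -2.69, 0.712]
contact_force: [0.1, 6.8, 5.5]
opening: 0.151
gripper_force: 58.5
```

```bash
python3 -c "
from h import *
st()"
```

```text
t 4.88 j [ 0.08   0.12   1.634 -0.521  1.712 -1.74 ] tcp [0.6163 0.0178 0.3056] F [0.07 6.78 5.52] Mz -0.059 op 0.151 gf 58.5
```

Request:
{"fn": "carry_out", "kwargs": {"plan": [[[-0.0001,-0.0002,-0.0003],[-2.6,-5.1,-8.2],0],[[-0.0002,-0.0003,-0.0005],[-5.1,-10.3,-16.4],0],[[-0.0002,-0.0003,-0.0005],[-5.1,-10.3,-16.4],0],[[-0.0002,-0.0003,-0.0005],[-5.1,-10.3,-16.4],0]]}}

```text
time: 5.38
tcp_pos: [0.6161, 0.0177, 0.3049]
tool_rot: [-0.122, -2.782, 0.802]
contact_force: [0.1, 8.7, 4.2]
opening: 0.156
gripper_force: 58.6
```

```bash
python3 -c "
from h import *
st()"
```

```text
t 5.38 j [ 0.08   0.12   1.635 -0.52   1.711 -1.391] tcp [0.6161 0.0177 0.3049] F [0.08 8.71 4.15] Mz -0.05 op 0.156 gf 58.6
```

Request:
{"fn": "carry_out", "kwargs": {"plan": [[[-0.0001,0.0008,-0.0003],[-2.6,-5.1,-8.2],0],[[-0.0002,0.0007,-0.0005],[-5.1,-10.3,-16.4],0],[[-0.0002,0.0007,-0.0005],[-5.1,-10.3,-16.4],0],[[-0.0002,0.0007,-0.0005],[-5.1,-10.3,-16.4],0]]}}

```text
time: 5.88
tcp_pos: [0.616, 0.018, 0.3041]
tool_rot: [-0.615, -2.798, 0.876]
contact_force: [3.0, 6.1, 3.0]
opening: 0.157
gripper_force: 59.0
```

```bash
python3 -c "
from h import *
s=st();print(s['wrist_torque'])"
```

```text
t 5.88 j [ 0.081  0.12   1.636 -0.519  1.71  -1.045] tcp [0.616  0.018  0.3041] F [3.01 6.15 3.02] Mz -0.019 op 0.157 gf 59.0
[ 0.74510023 -0.44525139  0.02357524]
```

Request:
{"fn": "carry_out", "kwargs": {"plan": [[[-0.0001,-0.0002,-0.0003],[-2.6,-5.1,-8.2],0],[[-0.0002,-0.0003,-0.0005],[-5.1,-10.3,-16.4],0],[[-0.0002,-0.0003,-0.0005],[-5.1,-10.3,-16.4],0],[[-0.0002,-0.0003,-0.0005],[-5.1,-10.3,-16.4],0]]}}

```text
time: 6.38
tcp_pos: [0.616, 0.018, 0.3038]
tool_rot: [-1.128, -2.735, 0.927]
contact_force: [6.0, 10.5, 4.4]
opening: 0.16
gripper_force: 59.4
```

```bash
python3 -c "
from h import *
s=st();print(s['wrist_torque'])
d=vision.get_image('wrist');save(d['color'][150:380,200:440],'w3',2.5)"
```

```text
t 6.38 j [ 0.08   0.12   1.637 -0.518  1.708 -0.695] tcp [0.616  0.018  0.3038] F [ 5.99 10.48  4.36] Mz -0.03 op 0.16 gf 59.4
[ 1.19453053 -0.82323564  0.1068132 ]
```

View pics/w3.png

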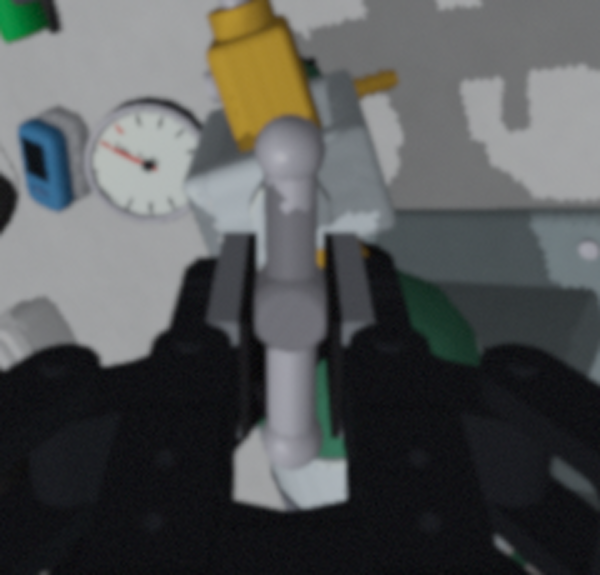

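The pads hold the hub and the bar has turned with the gripper: hub at (292,312), bar still aligned with the pads. Continuing.

```bash
cat >> h.py <<'E'
def st2():
    s=st(); o,xs,Y,zs=frame(C1); F=s['contact_force']; r=s['tcp_pos']-o
    M=s['wrist_torque']+np.cross(r,F)
    print('lat off',round(r@xs*1e3,2),round(r@Y*1e3,2),'Fxs,Y,zs',(F@xs).round(1),(F@Y).round(1),(F@zs).round(1),'Maxis',round(M@zs,3))
E
python3 -c "
from h import *
st2()"
```

```text
t 6.42 j [ 0.08   0.12   1.637 -0.518  1.708 -0.695] tcp [0.616  0.018  0.3039] F [6.44 9.79 3.45] Mz 0.029 op 0.16 gf 59.4
lat off -1.31 -0.6 Fxs,Y,zs -7.6 1.4 9.5 Maxis 0.022
```

Request:
{"fn": "carry_out", "kwargs": {"plan": [[[0.0004,0.0006,0.0],[-2.6,-5.1,-8.2],0],[[0.0004,0.0005,-0.0002],[-5.1,-10.3,-16.4],0],[[0.0004,0.0005,-0.0002],[-5.1,-10.3,-16.4],0],[[0.0004,0.0005,-0.0002],[-5.1,-10.3,-16.4],0]]}}

```text
time: 6.92
tcp_pos: [0.6163, 0.0183, 0.3035]
tool_rot: [1.575, 2.48, -0.918]
contact_force: [5.8, 6.7, 3.0]
opening: 0.156
gripper_force: 59.1
```

```bash
python3 -c "
from h import *
st2()"
```

```text
t 6.92 j [ 0.081  0.121  1.636 -0.518  1.708 -0.345] tcp [0.6163 0.0183 0.3035] F [5.82 6.65 2.97] Mz 0.048 op 0.156 gf 59.1
lat off -1.86 -0.38 Fxs,Y,zs -5.3 2.2 7.3 Maxis 0.042
```

Request:
{"fn": "carry_out", "kwargs": {"plan": [[[-0.0001,-0.0002,-0.0003],[-2.6,-5.1,-8.2],0],[[-0.0002,-0.0003,-0.0005],[-5.1,-10.3,-16.4],0],[[-0.0002,-0.0003,-0.0005],[-5.1,-10.3,-16.4],0],[[-0.0002,-0.0003,-0.0005],[-5.1,-10.3,-16.4],0]]}}

```text
time: 7.42
tcp_pos: [0.6164, 0.0182, 0.3033]
tool_rot: [1.921, 2.103, -0.856]
contact_force: [10.2, 9.5, 3.5]
opening: 0.159
gripper_force: 59.4
```

```bash
python3 -c "
from h import *
st2()"
```

```text
t 7.42 j [ 0.081  0.121  1.637 -0.517  1.706  0.004] tcp [0.6164 0.0182 0.3033] F [10.22  9.52  3.52] Mz 0.096 op 0.159 gf 59.4
lat off -1.9 -0.28 Fxs,Y,zs -8.7 4.9 10.4 Maxis 0.084
```

```bash
cat >> h.py <<'E'
def avg(n=5):
    o,xs,Y,zs=frame(C1); L=[]
    for i in range(n):
        vision.get_image('wrist'); s=bot.observe(); F=s['contact_force']; r=s['tcp_pos']-o
        L.append([F@xs,F@Y,F@zs,s['wrist_torque']@zs,(s['wrist_torque']+np.cross(r,F))@zs])
    L=np.array(L); print(round(s['time'],2),'j6',s['joints'][5].round(3),'F',L[:,:3].mean(0).round(1),'Mz,Maxis',L[:,3:].mean(0).round(3),L[:,3].round(3))
E
python3 -c "
from h import *
avg()"
```

```text
7.67 j6 0.004 F [-8.4  5.2  9.9] Mz,Maxis [0.085 0.073] [0.105 0.117 0.056 0.077 0.07 ]
```

Request:
{"fn": "carry_out", "kwargs": {"plan": [[[0.0011,0.001,0.0002],[0,0,0],0],[[0.0011,0.001,0.0002],[0,0,0],0]]}}

```text
time: 7.92
tcp_pos: [0.617, 0.0184, 0.303]
tool_rot: [1.924, 2.099, -0.861]
contact_force: [4.3, 1.8, 5.9]
opening: 0.158
gripper_force: 59.3
```

```bash
python3 -c "
from h import *
avg()"
```

```text
8.18 j6 0.008 F [0.3 2.8 7.1] Mz,Maxis [0.121 0.114] [0.074 0.119 0.14  0.145 0.126]
```

Request:
{"fn": "carry_out", "kwargs": {"plan": [[[-0.0001,-0.0002,-0.0003],[-2.6,-5.1,-8.2],0],[[-0.0002,-0.0003,-0.0005],[-5.1,-10.3,-16.4],0],[[-0.0002,-0.0003,-0.0005],[-5.1,-10.3,-16.4],0],[[-0.0002,-0.0003,-0.0005],[-5.1,-10.3,-16.4],0]]}}

```text
time: 8.68
tcp_pos: [0.617, 0.0183, 0.3029]
tool_rot: [2.197, 1.684, -0.778]
contact_force: [9.3, 4.3, 7.9]
opening: 0.157
gripper_force: 59.6
```

```bash
python3 -c "
from h import *
avg()"
```

```text
8.93 j6 0.357 F [-2.2  5.9  9.9] Mz,Maxis [0.186 0.172] [0.122 0.155 0.267 0.148 0.239]
```

```bash
python3 -c "
from h import *
d=vision.get_image('wrist');save(d['color'][150:380,200:440],'w4',2.5)"
```

```text
(no output)
```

View pics/w4.png

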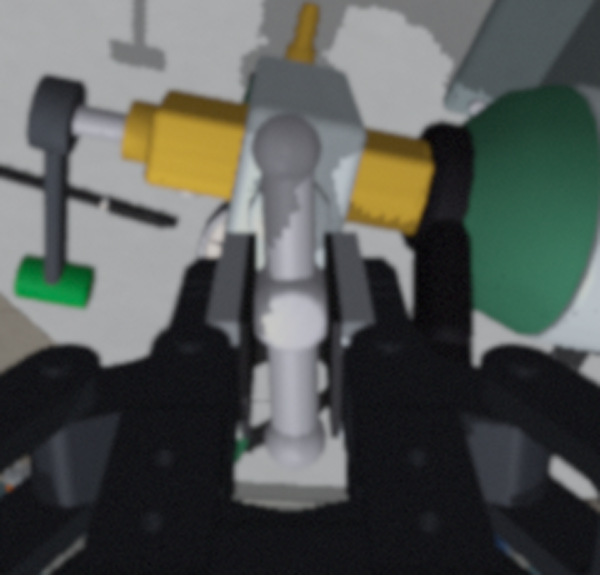

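The bar is still aligned with the pads, hub at (292,312), so nothing has slipped over 140°. The moment and the axial force have been rising since roughly 60–110°. I'll take the side load off and go on, reading the moment at each step.

Request:
{"fn": "carry_out", "kwargs": {"plan": [[[0.001,0.0001,0.0008],[0,0,0],0],[[0.001,0.0001,0.0008],[0,0,0],0]]}}

```text
time: 9.22
tcp_pos: [0.6176, 0.0182, 0.3028]
tool_rot: [2.198, 1.683, -0.781]
contact_force: [1.9, 3.0, 4.9]
opening: 0.156
gripper_force: 59.3
```

```bash
python3 -c "
from h import *
avg(8)"
```

```text
9.62 j6 0.358 F [-1.   1.   7.1] Mz,Maxis [0.195 0.193] [0.192 0.237 0.209 0.169 0.195 0.162 0.186 0.207]
```

Request:
{"fn": "carry_out", "kwargs": {"plan": [[[0,0,0],[-2.6,-5.1,-8.2],0],[[0,0,0],[-5.1,-10.3,-16.4],0],[[0,0,0],[-5.1,-10.3,-16.4],0],[[0,0,0],[-5.1,-10.3,-16.4],0]]}}

```text
time: 10.12
tcp_pos: [0.6178, 0.018, 0.3028]
tool_rot: [2.396, 1.243, -0.683]
contact_force: [6.6, 1.3, 3.8]
opening: 0.161
gripper_force: 59.2
```

```bash
python3 -c "
from h import *
avg(8)"
```

```text
10.53 j6 0.708 F [-1.1  5.3  5.3] Mz,Maxis [0.139 0.127] [0.073 0.084 0.138 0.177 0.175 0.148 0.199 0.12 ]
```

Request:
{"fn": "carry_out", "kwargs": {"plan": [[[0,0,0],[-2.6,-5.1,-8.2],0],[[0,0,0],[-5.1,-10.3,-16.4],0],[[0,0,0],[-5.1,-10.3,-16.4],0],[[0,0,0],[-5.1,-10.3,-16.4],0]]}}

```text
time: 11.02
tcp_pos: [0.6179, 0.0178, 0.3028]
tool_rot: [2.521, 0.79, -0.572]
contact_force: [9.5, -1.4, 2.3]
opening: 0.158
gripper_force: 59.0
```

```bash
python3 -c "
from h import *
avg(8);st2()"
```

```text
11.43 j6 1.057 F [-0.2  9.   3. ] Mz,Maxis [0.19  0.168] [0.219 0.184 0.184 0.181 0.196 0.222 0.161 0.172]
t 11.43 j [ 0.08   0.124  1.634 -0.519  1.705  1.057] tcp [0.6179 0.0178 0.3028] F [ 8.58 -2.83  2.02] Mz 0.172 op 0.15 gf 59.0
lat off -2.5 1.22 Fxs,Y,zs 0.1 8.9 2.4 Maxis 0.15
```

Request:
{"fn": "carry_out", "kwargs": {"plan": [[[0.0007,-0.0004,0],[-2.6,-5.1,-8.2],0],[[0.0015,-0.0008,0],[-5.1,-10.3,-16.4],0],[[0.0015,-0.0008,0],[-5.1,-10.3,-16.4],0],[[0.0015,-0.0008,0],[-5.1,-10.3,-16.4],0]]}}

```text
time: 11.92
tcp_pos: [0.6188, 0.0172, 0.3026]
tool_rot: [2.576, 0.334, -0.454]
contact_force: [-1.4, 2.2, 5.1]
opening: 0.158
gripper_force: 59.2
```

```bash
python3 -c "
from h import *
avg(12)"
```

```text
12.53 j6 1.406 F [ 3.  -2.2  5.5] Mz,Maxis [0.229 0.228] [0.223 0.237 0.232 0.245 0.224 0.236 0.261 0.215 0.252 0.209 0.191 0.227]
```

Rest moment is 0.23 N m at 200°, which is the target value. I'll add a few degrees to allow for the uncertainty about when it touched, release, and back out along the screw axis.

Request:
{"fn": "carry_out", "kwargs": {"plan": [[[0,0,0],[-2,-4.1,-6.6],0],[[0,0,0],[-2,-4.1,-6.6],0],[[0,0,0],[-2,-4.1,-6.6],0]]}}

```text
time: 12.9
tcp_pos: [0.6189, 0.017, 0.3027]
tool_rot: [2.578, 0.152, -0.403]
contact_force: [-0.7, -0.7, 5.7]
opening: 0.156
gripper_force: 59.1
```

```bash
python3 -c "
from h import *
avg(6)"
```

```text
13.2 j6 1.546 F [ 4.6 -0.5  4.2] Mz,Maxis [0.232 0.222] [0.225 0.275 0.256 0.199 0.211 0.227]
```

Request:
{"fn": "carry_out", "kwargs": {"plan": [[[0,0,0],[0,0,0],0.45],[[0,0,0],[0,0,0],0.45],[[0,0,0],[0,0,0],0.45],[[0,0,0],[0,0,0],0.45]]}}

```text
time: 13.7
tcp_pos: [0.619, 0.0173, 0.3024]
tool_rot: [2.579, 0.152, -0.402]
contact_force: [-0.1, 1.0, 1.1]
opening: 0.45
gripper_force: 0.0
```

```bash
python3 -c "
from h import *
avg(4)
d=vision.get_image('wrist');save(d['color'][150:380,200:440],'w5',2.5)"
```

```text
13.9 j6 1.546 F [-0.2  0.1  0.5] Mz,Maxis [-0.019 -0.019] [ 0.001 -0.009 -0.042 -0.026]
```

View pics/w5.png

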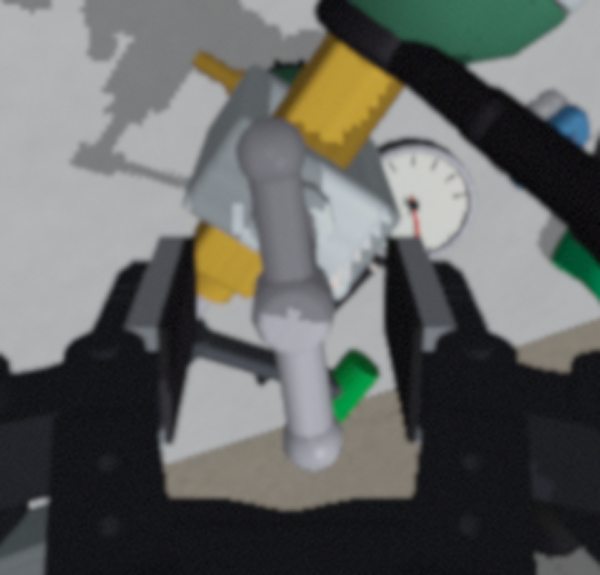

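After release the bar sits about 8° counter-clockwise of the pads, from (270,150) to (312,445). That is pad wind-up, so the real turn is about 200° at 0.23–0.25 N m, close to a third of a turn past touch. Next I'll back out and go to the key.

```bash
python3 - <<'E'
from h import *
s=st(); o,xs,Y,zs=frame(C1); X=np.cross(Y,[0,0,1]); print(zs*.12,X,Y)
k=o+.072*X-.070*Y+np.array([0,0,.0195]); print('knob',k)
R0=R.from_rotvec(s['tool_rot'])
for sg in(1,-1):
    ty=sg*Y; tz=np.array([0,0,-1.]); Rt=R.from_matrix(np.c_[np.cross(ty,tz),ty,tz]); v=np.degrees((Rt*R0.inv()).as_rotvec()); print(sg,v,np.linalg.norm(v),'toolx',np.cross(ty,tz))
print('hover shift',k+[0,0,.255]-s['tcp_pos'])
E
```

```text
t 13.95 j [ 0.079  0.127  1.631 -0.519  1.706  1.546] tcp [0.6191 0.0173 0.3025] F [ 0.39 -0.34 -0.69] Mz 0.021 op 0.453 gf 0.0
[0.03065545 0.06162547 0.09829825] [-0.44538451 -0.8953394   0.        ] [ 0.8953394  -0.44538451  0.        ]
knob [ 0.45745856 -0.14478752  0.1195    ]
1 [36.30326811  1.33375491 54.98303744] 65.90023204368737 toolx [0.44538451 0.8953394  0.        ]
-1 [   1.55682998  -42.37511391 -118.67598724] 126.02406097608441 toolx [-0.44538451 -0.8953394  -0.        ]
hover shift [-0.16159154 -0.16208641  0.07199347]
```

Request:
{"fn": "carry_out", "kwargs": {"plan": [[[0.015,0.03,0.05],[0,0,0],0.45],[[0.03,0.06,0.1],[0,0,0],0.45],[[0.02,0.05,0.15],[5.2,0.2,7.9],0.5],[[-0.01,0.02,0.16],[10.4,0.4,15.7],0.5],[[-0.04,-0.02,0.16],[15.6,0.6,23.6],0.5],[[-0.07,-0.06,0.16],[20.7,0.8,31.4],0.5],[[-0.1,-0.1,0.16],[25.9,1,39.3],0.55],[[-0.13,-0.13,0.16],[31.1,1.1,47.1],0.6],[[-0.162,-0.162,0.14],[36.3,1.3,55],0.6],[[-0.162,-0.162,0.1],[36.3,1.3,55],0.6],[[-0.162,-0.162,0.072],[36.3,1.3,55],0.6],[[-0.162,-0.162,0.072],[36.3,1.3,55],0.6]]}}

```text
time: 15.45
tcp_pos: [0.4567, -0.1447, 0.3729]
tool_rot: [-2.669, -1.653, 0.002]
contact_force: [-0.4, -0.1, 1.4]
opening: 0.6
gripper_force: 0.0
```

```bash
python3 - <<'E'
from h import *
d=shot('wrist'); s=st(); o,xs,Y,zs=frame(C1); X=np.cross(Y,[0,0,1])
P=allpts(d); c=d['color'].astype(int); g=(c[...,1]>c[...,0]+50)&(c[...,1]>c[...,2]+40)&(d['depth']>0)
q=P-o; L=np.stack([q@X,q@Y,q[...,2]],-1)*1e3
m=g&(np.hypot(L[...,0]-70,L[...,1]+70)<40)&(L[...,2]>-10)
v,u=np.where(m); print(m.sum(),'px',u.mean(),v.mean()); p=L[m]; print('med',np.median(p,0),np.percentile(p,[2,98],axis=0))
Rm=R.from_rotvec(s['tool_rot']).as_matrix(); print(Rm.round(3), 'ty.Y',Rm[:,1]@Y)
# tee from here
m2=(L[...,2]>60)&(L[...,2]<100)&(abs(L[...,1])<45)&(L[...,0]<-15)&(L[...,0]>-90); print(m2.sum())
save(d['color'],'w6',1.25)
E
```

```text
t 15.5 j [-0.36  -0.312  1.887  0.     1.567  0.102] tcp [ 0.457  -0.1447  0.3747] F [ 0.63 -0.12  1.82] Mz 0.039 op 0.601 gf 0.0
511 px 317.51859099804307 207.28571428571428
med [ 68.06836603 -70.39022903  26.35540133] [[ 62.99396407 -81.50890955  22.56580841]
 [ 74.50603515 -58.52165747  28.21435023]]
[[ 0.445  0.895 -0.   ]
 [ 0.895 -0.445  0.   ]
 [ 0.    -0.    -1.   ]] ty.Y 0.9999999555106833
2311
```

View pics/w6.png

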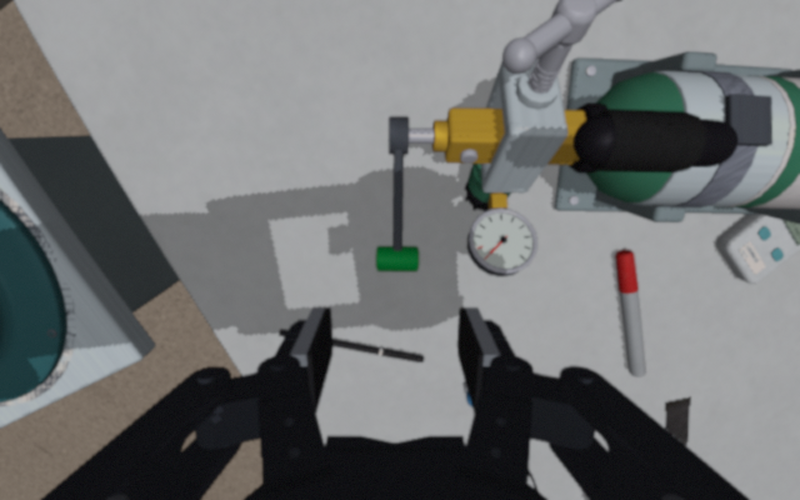

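The wrist picture shows the green knob at (398,259), midway between the fingers, with the gauge to the right at (503,240) clear of them. Descending and pinching.

Request:
{"fn": "carry_out", "kwargs": {"plan": [[[0.0005,0.001,-0.05],[0,0,0],0.58],[[0.0005,0.001,-0.08],[0,0,0],0.58],[[0.0005,0.001,-0.1],[0,0,0],0.58],[[0.0005,0.001,-0.1],[0,0,0],0.58],[[0.0005,0.001,-0.1],[0,0,0],0],[[0.0005,0.001,-0.1],[0,0,0],0],[[0.0005,0.001,-0.1],[0,0,0],0],[[0.0005,0.001,-0.1],[0,0,0],0]]}}

```text
time: 16.5
tcp_pos: [0.4578, -0.1438, 0.2763]
tool_rot: [2.669, 1.654, 0.003]
contact_force: [-3.0, 0.8, 6.3]
opening: 0.291
gripper_force: 58.4
```

```bash
python3 - <<'E'
from h import *
s=st(); o,xs,Y,zs=frame(C1); X=np.cross(Y,[0,0,1])
g=s['tcp_pos']-[0,0,.155]-o; print('grasp local',g@X,g@Y,g[2])
p0=np.array([g@X,g[2]]); a0=np.arctan2(p0[0],p0[1]); r=np.hypot(*p0); print(r,np.degrees(a0))
for k in range(5,81,5):
    a=np.radians(75-k); dx=.075*(np.sin(a)-np.sin(np.radians(75))); dz=.075*(np.cos(a)-np.cos(np.radians(75)))
    print(k,(dx*X+[0,0,dz]).round(4).tolist())
E
```

```text
t 16.5 j [-0.358 -0.258  2.006  0.     1.391  0.104] tcp [ 0.4578 -0.1438  0.2763] F [-3.03  0.82  6.28] Mz 0.264 op 0.291 gf 58.4
grasp local 0.07098215478426767 -0.07014616226666942 0.021265251998578316
0.07409910418069016 73.32252592387104
5 [0.0009, 0.0018, 0.0062]
10 [0.002, 0.004, 0.0123]
15 [0.0033, 0.0067, 0.0181]
20 [0.0049, 0.0099, 0.0236]
25 [0.0067, 0.0134, 0.0288]
30 [0.0086, 0.0174, 0.0336]
35 [0.0108, 0.0217, 0.038]
40 [0.0131, 0.0263, 0.042]
45 [0.0156, 0.0313, 0.0455]
50 [0.0181, 0.0365, 0.0486]
55 [0.0208, 0.0419, 0.0511]
60 [0.0236, 0.0475, 0.053]
65 [0.0265, 0.0532, 0.0544]
70 [0.0294, 0.059, 0.0553]
75 [0.0323, 0.0649, 0.0556]
80 [0.0352, 0.0707, 0.0553]
```

Request:
{"fn": "carry_out", "kwargs": {"plan": [[[0.0009,0.0018,0.0062],[0,0,0],0],[[0.002,0.004,0.0123],[0,0,0],0],[[0.0033,0.0067,0.0181],[0,0,0],0],[[0.0049,0.0099,0.0236],[0,0,0],0],[[0.0067,0.0134,0.0288],[0,0,0],0],[[0.0086,0.0174,0.0336],[0,0,0],0],[[0.0108,0.0217,0.038],[0,0,0],0],[[0.0131,0.0263,0.042],[0,0,0],0]]}}

```text
time: 17.5
tcp_pos: [0.4708, -0.1176, 0.3168]
tool_rot: [2.669, 1.653, 0.001]
contact_force: [6.0, -7.2, -10.8]
opening: 0.288
gripper_force: 59.4
```

```bash
cat >> h.py <<'E'
def key():
    s=st(); o,xs,Y,zs=frame(C1); X=np.cross(Y,[0,0,1]); g=s['tcp_pos']-[0,0,.155]-o
    print('local',(g@X).round(4),(g@Y).round(4),g[2].round(4),'r',np.hypot(g@X,g[2]).round(4),'from vertical',np.degrees(np.arctan2(g@X,g[2])).round(1))
E
python3 -c "
from h import *
key()"
```

```text
t 17.5 j [-2.970e-01 -2.720e-01  1.950e+00 -1.000e-03  1.462e+00  1.650e-01] tcp [ 0.4708 -0.1176  0.3168] F [  6.03  -7.21 -10.77] Mz -0.681 op 0.288 gf 59.4
local 0.0417 -0.0701 0.0618 r 0.0745 from vertical 34.0
```

Request:
{"fn": "carry_out", "kwargs": {"plan": [[[0.0025,0.005,0.0035],[0,0,0],0],[[0.005,0.0102,0.0066],[0,0,0],0],[[0.0077,0.0156,0.0091],[0,0,0],0],[[0.0105,0.0212,0.011],[0,0,0],0],[[0.0134,0.0269,0.0124],[0,0,0],0],[[0.0163,0.0327,0.0133],[0,0,0],0],[[0.0177,0.0356,0.0135],[0,0,0],0],[[0.0177,0.0356,0.0135],[0,0,0],0]]}}

```text
time: 18.5
tcp_pos: [0.4887, -0.082, 0.3313]
tool_rot: [2.669, 1.653, 0.002]
contact_force: [3.7, -5.3, -1.4]
opening: 0.278
gripper_force: 58.9
```

```bash
python3 -c "
from h import *
key()"
```

```text
t 18.5 j [-2.180e-01 -2.560e-01  1.913e+00 -1.000e-03  1.481e+00  2.440e-01] tcp [ 0.4887 -0.082   0.3313] F [ 3.72 -5.32 -1.4 ] Mz -0.739 op 0.278 gf 58.9
local 0.0019 -0.07 0.0763 r 0.0763 from vertical 1.4
```

Request:
{"fn": "carry_out", "kwargs": {"plan": [[[0.0009,0.0018,0],[0,0,0],0],[[0.0018,0.0036,0],[0,0,0],0],[[0.0018,0.0036,0],[0,0,0],0]]}}

```text
time: 18.88
tcp_pos: [0.4904, -0.0786, 0.3317]
tool_rot: [2.668, 1.652, 0.002]
contact_force: [0.9, -7.8, 3.8]
opening: 0.279
gripper_force: 59.1
```

```bash
python3 -c "
from h import *
key()"
```

```text
t 18.88 j [-2.100e-01 -2.540e-01  1.911e+00 -1.000e-03  1.481e+00  2.520e-01] tcp [ 0.4904 -0.0786  0.3317] F [ 0.85 -7.79  3.79] Mz -0.564 op 0.279 gf 59.1
local -0.0019 -0.07 0.0767 r 0.0767 from vertical -1.4
```

Request:
{"fn": "carry_out", "kwargs": {"plan": [[[0.0009,0.0018,0],[0,0,0],0],[[0.0018,0.0036,0],[0,0,0],0],[[0.0018,0.0036,0],[0,0,0],0]]}}

```text
time: 19.25
tcp_pos: [0.4922, -0.075, 0.3316]
tool_rot: [2.668, 1.652, 0.003]
contact_force: [2.0, -5.8, 2.6]
opening: 0.27
gripper_force: 58.7
```

```bash
python3 -c "
from h import *
key()"
```

```text
t 19.25 j [-2.020e-01 -2.510e-01  1.908e+00 -1.000e-03  1.480e+00  2.600e-01] tcp [ 0.4922 -0.075   0.3316] F [ 1.97 -5.84  2.64] Mz -0.684 op 0.27 gf 58.7
local -0.006 -0.07 0.0766 r 0.0769 from vertical -4.5
```

```bash
python3 - <<'E'
from h import *
o,xs,Y,zs=frame(C1); X=np.cross(Y,[0,0,1])
for n in('wrist','scene','top'):
    d=shot(n); P=allpts(d); q=P-o; L=np.stack([q@X,q@Y,q[...,2]],-1)*1e3
    c=d['color'].astype(int); g=(c[...,1]>c[...,0]+50)&(c[...,1]>c[...,2]+40)&(d['depth']>0)
    m=g&(np.hypot(L[...,0]-10,L[...,1]+70)<45)&(L[...,2]>10)
    print(n,m.sum()); 
    if m.sum()>3: print(np.median(L[m],0).round(1),np.percentile(L[m],[3,97],axis=0).round(1).tolist())
    # dark key arm
    a=(abs(L[...,1]+70)<12)&(L[...,2]>15)&(L[...,2]<62)&(abs(L[...,0])<40)
    for z in range(15,62,8):
        b=a&(abs(L[...,2]-z)<4)
        if b.sum()>2: print('  z',z,b.sum(),np.median(L[b],0).round(1))
E
```

```text
wrist 1314
[  4.4 -69.8  81. ] [[0.4, -80.4, 76.5], [10.7, -58.7, 82.8]]
  z 15 33 [ -5.4 -69.1  17. ]
  z 23 65 [ -4.6 -69.1  23.1]
  z 31 69 [ -3.6 -69.7  30.9]
  z 39 79 [ -2.4 -69.2  38.7]
  z 47 84 [ -1.3 -69.5  46.7]
  z 55 100 [ -0.7 -69.5  55.5]
scene 30
[ 13.  -65.7  80.2] [[8.7, -75.7, 73.3], [17.1, -55.2, 83.3]]
  z 15 5 [  4.5 -65.1  17.2]
  z 23 5 [  2.2 -65.3  21.5]
  z 31 8 [  6.6 -65.3  29.8]
  z 39 8 [  7.7 -65.2  38.9]
  z 47 7 [  8.  -64.7  49.7]
  z 55 5 [  8.1 -65.1  55.7]
top 0
```

The knob is at X ≈ 5 mm and 74 mm above the axis, which is its stop. The pads have slid about 10 mm past it. I'll release with a small opening, because the tee is close, and rise.

Request:
{"fn": "carry_out", "kwargs": {"plan": [[[0,0,0],[0,0,0],0.42],[[0,0,0],[0,0,0],0.42],[[0,0,0],[0,0,0],0.42],[[0,0,0.03],[0,0,0],0.42],[[0,0,0.07],[0,0,0],0.42],[[0,0,0.12],[0,0,0],0.42],[[-0.03,0,0.15],[0,0,0],0.42],[[-0.03,0,0.15],[0,0,0],0.42]]}}

```text
time: 20.4
tcp_pos: [0.4607, -0.0745, 0.4831]
tool_rot: [2.668, 1.652, 0.006]
contact_force: [-0.7, -0.6, -0.5]
opening: 0.424
gripper_force: 0.0
```

```bash
python3 - <<'E'
from h import *
s=st(); o,xs,Y,zs=frame(C1); X=np.cross(Y,[0,0,1])
d=shot('wrist'); P=allpts(d); q=P-o; L=np.stack([q@X,q@Y,q[...,2]],-1)*1e3
c=d['color'].astype(int); g=(c[...,1]>c[...,0]+50)&(c[...,1]>c[...,2]+40)&(d['depth']>0)
m=g&(np.hypot(L[...,0]-10,L[...,1]+70)<45)&(L[...,2]>10)
print(m.sum(),np.median(L[m],0).round(1),np.percentile(L[m],[3,97],axis=0).round(1).tolist())
# bar in screw frame
S=np.stack([q@xs,q@Y,q@zs],-1)*1e3
m=(S[...,2]>78)&(S[...,2]<98)&(np.hypot(S[...,0],S[...,1])<45)&(d['depth']>0); p=S[m]
print(m.sum()); p=p[:,:2]; w,V=np.linalg.eigh(np.cov((p-p.mean(0)).T)); print(p.mean(0),np.degrees(np.arctan2(V[1,1],V[0,1])),np.sqrt(w), np.percentile(S[m][:,2],[5,50,95]))
E
```

```text
t 20.4 j [-0.215 -0.354  1.746  0.     1.745  0.247] tcp [ 0.4607 -0.0745  0.4831] F [-0.68 -0.6  -0.47] Mz -0.056 op 0.424 gf 0.0
337 [  6.1 -69.9  81.3] [[1.1, -80.9, 77.4], [12.3, -58.9, 83.0]]
959
[ 1.86414433 -1.38673024] 130.51451826668148 [ 3.48332993 21.27571911] [84.51600449 89.11986602 92.39972274]
```

The key is open, but the camera suggests it may be a few degrees short of the stop, since the pads slid over the knob. I'll shut the fingers and push the knob from its right side until the force climbs.

```bash
python3 - <<'E'
from h import *
s=st(); o,xs,Y,zs=frame(C1); X=np.cross(Y,[0,0,1])
print(o+.045*X-.07*Y+[0,0,.075+.155]-s['tcp_pos'], -X)
E
```

```text
t 20.45 j [-0.215 -0.352  1.747  0.     1.744  0.247] tcp [ 0.4614 -0.0745  0.4811] F [-0.53  0.49 -0.17] Mz -0.002 op 0.418 gf 0.0
[ 0.00803683 -0.0460688  -0.15107938] [ 0.44538451  0.8953394  -0.        ]
```

Request:
{"fn": "carry_out", "kwargs": {"plan": [[[0.008,-0.046,0],[0,0,0],0],[[0.008,-0.046,-0.04],[0,0,0],0],[[0.008,-0.046,-0.09],[0,0,0],0],[[0.008,-0.046,-0.13],[0,0,0],0],[[0.008,-0.046,-0.151],[0,0,0],0],[[0.008,-0.046,-0.151],[0,0,0],0],[[0.01,-0.041,-0.151],[0,0,0],0],[[0.013,-0.036,-0.151],[0,0,0],0],[[0.013,-0.036,-0.151],[0,0,0],0]]}}

```text
time: 21.58
tcp_pos: [0.4753, -0.1102, 0.3299]
tool_rot: [2.669, 1.655, 0.002]
contact_force: [1.2, 0.0, -0.7]
opening: -0.0
gripper_force: 0.0
```

```bash
python3 -c "
from h import *
key()"
```

```text
t 21.57 j [-0.28  -0.273  1.93   0.     1.484  0.181] tcp [ 0.4753 -0.1102  0.3299] F [ 1.16  0.02 -0.7 ] Mz 0.029 op -0.0 gf 0.0
local 0.0331 -0.0695 0.0749 r 0.0819 from vertical 23.9
```

Request:
{"fn": "carry_out", "kwargs": {"plan": [[[0.001,0.002,0],[0,0,0],0],[[0.002,0.004,0],[0,0,0],0],[[0.002,0.004,0],[0,0,0],0]]}}

```text
time: 21.95
tcp_pos: [0.477, -0.1065, 0.329]
tool_rot: [2.67, 1.655, 0.001]
contact_force: [0.4, 0.8, -0.7]
opening: -0.001
gripper_force: 0.0
```

```bash
python3 -c "
from h import *
key()"
```

```text
t 21.95 j [-0.272 -0.27   1.929  0.     1.483  0.189] tcp [ 0.477  -0.1065  0.329 ] F [ 0.36  0.75 -0.66] Mz 0.007 op -0.001 gf 0.0
local 0.0291 -0.0696 0.074 r 0.0795 from vertical 21.4
```

Request:
{"fn": "carry_out", "kwargs": {"plan": [[[0.001,0.002,0],[0,0,0],0],[[0.002,0.004,0],[0,0,0],0],[[0.002,0.004,0],[0,0,0],0]]}}

```text
time: 22.32
tcp_pos: [0.479, -0.1026, 0.3292]
tool_rot: [2.67, 1.654, 0.001]
contact_force: [-1.1, -2.2, 1.1]
opening: 0.004
gripper_force: 1.1
```

```bash
python3 -c "
from h import *
key()"
```

```text
t 22.32 j [-0.263 -0.268  1.926  0.     1.482  0.198] tcp [ 0.479  -0.1026  0.3292] F [-1.15 -2.18  1.1 ] Mz 0.005 op 0.004 gf 1.1
local 0.0246 -0.0695 0.0742 r 0.0782 from vertical 18.4
```

Request:
{"fn": "carry_out", "kwargs": {"plan": [[[0.001,0.002,0],[0,0,0],0],[[0.001,0.002,0],[0,0,0],0],[[0.001,0.002,0],[0,0,0],0]]}}

```text
time: 22.7
tcp_pos: [0.4799, -0.1006, 0.3289]
tool_rot: [-2.671, -1.655, -0.001]
contact_force: [0.1, -0.9, 0.6]
opening: 0.004
gripper_force: 0.7
```

```bash
python3 -c "
from h import *
key()"
```

```text
t 22.7 j [-0.259 -0.266  1.926  0.     1.482  0.203] tcp [ 0.4799 -0.1006  0.3289] F [ 0.07 -0.89  0.64] Mz -0.04 op 0.004 gf 0.7
local 0.0224 -0.0696 0.0739 r 0.0772 from vertical 16.9
```

Request:
{"fn": "carry_out", "kwargs": {"plan": [[[0.001,0.002,0],[0,0,0],0],[[0.0015,0.003,0],[0,0,0],0],[[0.0015,0.003,0],[0,0,0],0]]}}

```text
time: 23.08
tcp_pos: [0.4811, -0.0983, 0.3291]
tool_rot: [2.67, 1.653, -0.004]
contact_force: [-8.0, -15.6, 4.2]
opening: -0.001
gripper_force: 8.7
```

```bash
python3 -c "
from h import *
key()"
```

```text
t 23.07 j [-0.253 -0.264  1.924 -0.003  1.483  0.21 ] tcp [ 0.4811 -0.0983  0.3291] F [ -8.04 -15.62   4.2 ] Mz 0.028 op -0.001 gf 8.7
local 0.0199 -0.0695 0.0741 r 0.0767 from vertical 15.0
```

Request:
{"fn": "carry_out", "kwargs": {"plan": [[[0.001,0.002,0],[0,0,0],0],[[0.001,0.002,0],[0,0,0],0],[[0.001,0.002,0],[0,0,0],0]]}}

```text
time: 23.45
tcp_pos: [0.4817, -0.0973, 0.3291]
tool_rot: [2.669, 1.65, -0.008]
contact_force: [-16.5, -29.1, 6.9]
opening: -0.001
gripper_force: 17.0
```

```bash
python3 -c "
from h import *
key()"
```

```text
t 23.45 j [-0.25  -0.263  1.923 -0.006  1.483  0.214] tcp [ 0.4817 -0.0973  0.3291] F [-16.46 -29.05   6.94] Mz 0.136 op -0.001 gf 17.0
local 0.0187 -0.0694 0.0741 r 0.0765 from vertical 14.2
```

The force rose to 33 N with no more travel, so the key is firmly on its stop. Backing off and rising.

Request:
{"fn": "carry_out", "kwargs": {"plan": [[[-0.003,-0.006,0],[0,0,0],0],[[-0.01,-0.02,0],[0,0,0],0],[[-0.016,-0.032,0.02],[0,0,0],0],[[-0.016,-0.032,0.07],[0,0,0],0],[[-0.016,-0.032,0.12],[0,0,0],0],[[-0.016,-0.032,0.15],[0,0,0],0],[[-0.016,-0.032,0.15],[0,0,0],0]]}}

```text
time: 24.32
tcp_pos: [0.4658, -0.128, 0.4829]
tool_rot: [2.668, 1.652, 0.006]
contact_force: [0.0, 1.1, -0.6]
opening: 0.001
gripper_force: 0.0
```

```bash
python3 - <<'E'
from h import *
s=st(); o,xs,Y,zs=frame(C1); X=np.cross(Y,[0,0,1])
d=shot('wrist'); P=allpts(d); q=P-o; L=np.stack([q@X,q@Y,q[...,2]],-1)*1e3
c=d['color'].astype(int); g=(c[...,1]>c[...,0]+50)&(c[...,1]>c[...,2]+40)&(d['depth']>0)
m=g&(np.hypot(L[...,0]-10,L[...,1]+70)<45)&(L[...,2]>10)
print(m.sum(),np.median(L[m],0).round(1),np.percentile(L[m],[3,97],axis=0).round(1).tolist())
S=np.stack([q@xs,q@Y,q@zs],-1)*1e3
m=(S[...,2]>78)&(S[...,2]<98)&(np.hypot(S[...,0],S[...,1])<45)&(d['depth']>0); p=S[m][:,:2]
if m.sum()>50: w,V=np.linalg.eigh(np.cov((p-p.mean(0)).T)); print(m.sum(),np.degrees(np.arctan2(V[1,1],V[0,1])))
E
```

```text
t 24.32 j [-3.210e-01 -3.170e-01  1.718e+00  1.000e-03  1.736e+00  1.410e-01] tcp [ 0.4658 -0.128   0.4829] F [ 0.03  1.12 -0.59] Mz -0.024 op 0.001 gf 0.0
406 [  0.7 -69.1  81.9] [[-4.9, -80.3, 78.2], [6.9, -58.5, 83.6]]
1070 130.39705961230402
```

The knob moved another 5 mm to the stop, and the tee still stands at 201° of turn.

```bash
python3 -c "
from h import *
print(ticket.hand_in())"
```

```text
the job is handed in; nothing more can be done
None
```

The job is handed in, though no verdict came back. The tee was turned 201° to about 0.23–0.25 N m (roughly a third of a turn past touch, judged from the moment), then the key was pushed onto its stop. The oximeter, marker and label roll were never approached, and it took about 24 s.

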